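Free the red link with the fork tool

ROBOT

A 6-joint arm with a two-finger parallel gripper is mounted at the origin on a cart in front of the work surface, level with it; the furniture and walls round the work are solid. World frame = base frame: x ahead of the robot, y to its left, z up, the work surface at z = 0. Lengths are in m, angles in rad, forces in N, time in s.
With the tool pointing down it reaches from about 0.3 to 0.775 m from the base axis. Payload 14.6 kg.
Tool frame: the origin (TCP) lies between the finger pads; the fingertips stand 8 mm ahead of it and the grasp point (between the pads) lies 11 mm behind it; z points along the fingers, y is the line along which they close (so a half turn about z gives the same grasp; the last joint's range is limited). The gripper opens to 85 mm and grips with 20 to 120 N. Pads are 22 mm wide; open, the fingers measure 114 mm over their backs; the gripper's body (76 mm by 85 mm) begins 54 mm behind the grasp point. The pads swing forward as they close: fully open they stand 13 mm farther back than shut.
Start: joints at [-1.27, 0.3, 1.521, -0, 1.321, -0.067], TCP at [0.198, -0.513, 0.239] pointing down, gripper open.
Joint ranges: [-3.03, 3.03], [-0.79, 2.21], [0.23, 2.52], [-1.04, 4.18], [0, 3.07], [-2.55, 2.55]. Speed limits (rad/s): [2.22, 2.22, 2.57, 3.14, 3.14, 3.14].

INTERFACE

Orientations are given as a rotation vector (axis times angle).
In Python, from station import observe, vision, ctrl gives the robot as it stands.
- The arm moves only by the shell command python3 -m crank 'ROWS' [FORCE]. ROWS is text: rows parted by semicolons, each of 7 numbers parted by spaces: the shift along the tool's x, y, z in m, then the turn, a rotation vector about the tool's x, y, z in rad, then the gripper command: -1 is shut, 1 is fully open, values between are in proportion. In form: dx dy dz wx wy wz grip; .... A call has 1 to 8 rows; each row shifts and turns the commanded pose from where the row before left it, along the tool's axes as they then stand; what a row does not reach is not made up. A row lasts 1/10 s, in which the tool goes at most 50 mm and 8.59 degrees, less where a joint would pass 70% of its speed; a pose out of reach is approached as far as the arm can. A call is refused whole if a number of a shift passes 0.05 or a number of a turn 0.15, either way. A call with a gripper value outside its range is refused whole. The fingers move at their own pace and stop on an object; FORCE is the grip in N (left out, the last holds). Time passes only in rows, so rows that do not move let the fingers close. It gives the time, the measured TCP pose, the force, the opening and the grip force at its end, in the units of the state.
- observe(): the state, without advancing time (a new reading comes with each control period).
- vision.capture(name): name is "scene" or "top"; returns (picture, depth): 480x640x3 uint8, blue, green, red; 480x640 float32, m along the optical axis (not along the pixel's ray), 0 where there is no reading.
- vision.camera_model(name): a dict with "fov_y" (degrees; the focal length in pixels is half the picture's height over the tangent of half this angle, whatever the lens; pixels are square), "cx", "cy" (the principal point, pixels), "extrinsics" (4x4, takes a point from camera to world coordinates). Camera axes: x right, y down, z forward; pixel columns grow to the right and rows downward; lengths in m; the calibration is good to about 2 mm. A picture is of the moment at which its call begins. camera_model takes no time and is no camera call.
- ctrl.close_job(): hands the job in; it is judged then, once.
The state is a dict: "time_s": time; "q": joint angles; "joint_vel": joint speeds; "joint_efforts": joint torques, N m; "ee_pos": TCP position; "orientation": TCP orientation; "force": force on the tool from outside, world axes, zero at the start; "ft_torque": the same for the moment, N m; "finger_gap": finger opening in m; "grip_force": force on a finger pad.
Only numpy, scipy, OpenCV 4.12 (cv2) and the standard library are available. Lean on these libraries where they do the work, as an engineer would, in place of code of your own. Each camera call takes 0.05 s, during which the arm holds its last target. There are 200 camera calls.

TASK

Two stands on the bench each hold a strap link on a sprung bar. Using the orange-handled fork tool, straddle the bar of the stand with the red link and push its brass collar back against the spring until the red link drops into the pocket below; leave the blue link hanging and do not touch the red link's stand with the gripper itself. Then put the fork tool down on the open bench.

Things in the scene. Friction and masses are not known exactly. Their poses are not given: they have to be found in the camera images.
- fork_mid (a point): Centre of the loose fork tool, 112 mm high, 150 g, standing on its tines. z up, x from tine to tine, y through its thickness. Tines: 10 mm wide, 38 mm long, 30 mm apart (50 over both), 20 mm thick; then a 16 mm bridge; then the orange handle, 30 (x) by 24 (y) by 58 mm high, its centre 27 mm above this point. Best gripped closing along y, so that the fingers back the push.
- red_stand: Fixed stand with the red link, 180 x 84 mm. Origin on the bench, z up. Its 9 mm spring bar lies along y, 92 mm up at x=0. Along y (mm): cheeks 101 high at -54..-46 and -28..-20, link between; bare bar -20..26 (fork goes here); brass collar, 48 in diameter, 26..34; spring; barrel from 72. Push the collar to +y: 3 N rising to 6 N at its stop, 36 mm on.
- red_link_mid (a point): Centre of the red strap link: loose plate 40 x 10 x 60 mm high, its eye hung on the bar between the cheeks, centre 75 mm above the bench. After about 22 mm of collar push the bar's tip is out of the eye (28 is a good push) and the link drops 35 mm into the pocket below; the bar springs back when let go.
- blue_link_mid (a point): Centre of the blue strap link, of the same size, hanging in the same way on a twin stand at the other side of the bench, centre 75 mm above the bench. To be left as it is.
Not all that is in view belongs to the job. Of the things that look like the part that bears fork_mid, the largest one is meant.

How it is judged:
By the outcome, as a careful person would: the job done as asked, in the order asked, and still so for the second after the job is handed in, with the robot touching nothing.
It also fails if it takes over 51 s, if anything falls off the work surface, if the arm or the gripper's body presses on something with over 40 N, if the wrist force passes 120 N, or if a joint passes its speed limit or range.

## Working session

There is one attempt and no reset: what is moved stays moved. The work goes in short steps, Python scripts to look and compute and a shell command to move; the robot and the scene stay as the last step left them, time stands still between calls to the robot, and variables do not carry over. Pictures are saved under pics/ and viewed, at most 10 in all, crops included, and the job is handed in when it is done.

```bash
mkdir -p pics
python3 - <<'E'
from station import observe, vision, ctrl
import cv2,numpy as np
s=observe();print(s)
for n in("scene","top"):
    p,d=vision.capture(n);cv2.imwrite(f"pics/{n}1.png",p);np.save(f"pics/{n}1.npy",d)
    print(n,vision.camera_model(n))
E
```

```text
{'time_s': 0.0, 'q': array([-1.26961533e+00,  3.00528982e-01,  1.52158082e+00, -8.80369544e-07,
        1.32071834e+00, -6.65547553e-02]), 'joint_vel': array([ 9.94303487e-04,  5.62877567e-05, -7.39360597e-04,  1.04496480e-03,
       -9.62473310e-04,  8.19705297e-04]), 'joint_efforts': array([ 2.13896660e-04, -5.43503666e+01, -3.61791551e+01, -6.43076692e-05,
        4.02351041e-03, -1.26942902e-05]), 'ee_pos': array([ 0.19767965, -0.51300373,  0.23868967]), 'orientation': array([-3.08743128e+00, -5.74164743e-01,  2.28388164e-04]), 'force': array([ 0.24117058,  0.65575453, -0.29530416]), 'ft_torque': array([-0.03162579, -0.00938338,  0.02236852]), 'grip_force': 0.0, 'finger_gap': 0.08571584359126247}
scene {'fov_y': 48.231542211659104, 'cx': 328.77958768422104, 'cy': 241.37751302188659, 'extrinsics': array([[-0.62844908, -0.50819211,  0.58889094, -0.00643412],
       [-0.77783738,  0.40614171, -0.47960184,  0.40663863],
       [ 0.0045567 , -0.75946672, -0.6505302 ,  0.66815057],
       [ 0.        ,  0.        ,  0.        ,  1.        ]])}
top {'fov_y': 46.577377371083166, 'cx': 317.4872055421987, 'cy': 234.93349175702872, 'extrinsics': array([[-0.02625176, -0.98710313,  0.15791851,  0.35770238],
       [-0.99962247,  0.02720283,  0.00386373, -0.03487594],
       [-0.00810973, -0.15775747, -0.98744459,  1.07629939],
       [ 0.        ,  0.        ,  0.        ,  1.        ]])}
```

View pics/scene1.png

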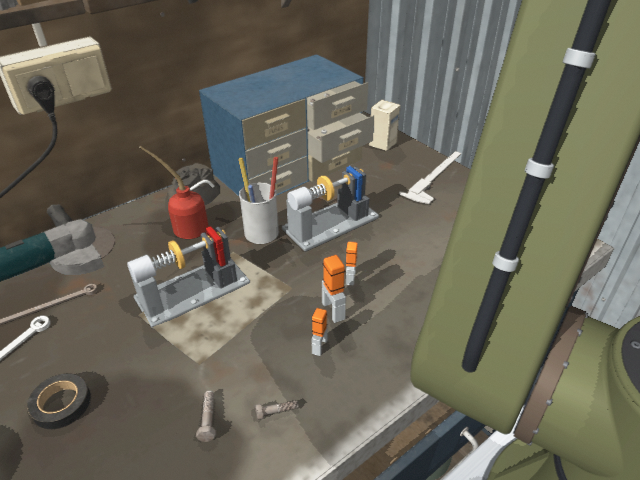

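View pics/top1.png

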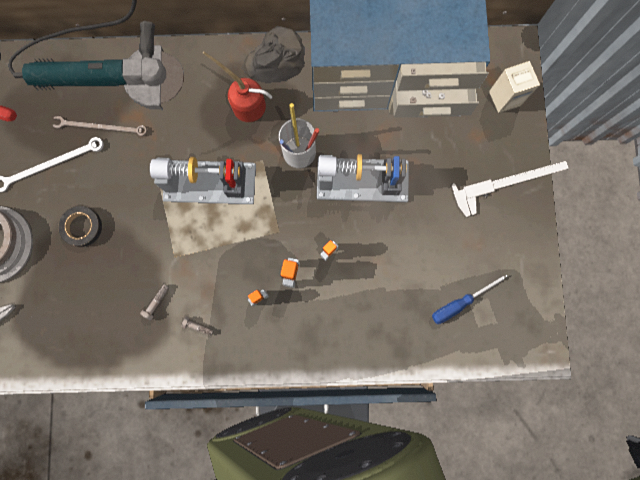

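The top view shows the red stand around (208,182), with its link at (230,173) and collar at (193,168). The blue stand is around (363,178). There are three orange-handled forks at (290,270), (256,297) and (330,248), and the middle one is the largest. Next I measure them from the point cloud.

```bash
cat > h.py <<'E'
import cv2,numpy as np
from station import vision
def cloud(n,p,d):
    m=vision.camera_model(n);f=240/np.tan(np.radians(m["fov_y"]/2))
    v,u=np.mgrid[:480,:640]
    c=np.stack([(u-m["cx"])/f*d,(v-m["cy"])/f*d,d],-1)
    E=m["extrinsics"];w=c@E[:3,:3].T+E[:3,3];w[d<=0]=np.nan
    return w,cv2.cvtColor(p,cv2.COLOR_BGR2HSV)
def hue(h,lo,hi,s=120,v=60):
    return ((h[...,0]>=lo)&(h[...,0]<=hi)&(h[...,1]>=s)&(h[...,2]>=v)).astype(np.uint8)
def blobs(n,w,h,lo,hi,amin=30,**k):
    N,L,st,ce=cv2.connectedComponentsWithStats(hue(h,lo,hi,**k))
    for i in range(1,N):
        if st[i,4]<amin: continue
        q=w[(L==i)];q=q[np.isfinite(q[:,0])]
        if len(q)<20 or not .2<np.median(q[:,0])<.85: continue
        zt=np.percentile(q[:,2],98);t=q[q[:,2]>zt-.008]
        r=cv2.minAreaRect((t[:,:2]*1000).astype(np.float32))
        print(n,ce[i].round(),st[i,4],"z",q[:,2].min().round(3),zt.round(3),"med",np.median(q,0).round(4),"toprect",np.round(r[0],1),np.round(r[1],1),round(r[2],1))
E
python3 - <<'E'
from h import *
for n in("scene","top"):
    w,h=cloud(n,cv2.imread(f"pics/{n}1.png"),np.load(f"pics/{n}1.npy"))
    for nm,lo,hi in(("orange",6,16),("brass",17,28),("red",0,4),("blue",105,118)):
        print(nm);blobs(n,w,h,lo,hi,s=150)
    if n=="top":
        z=w[...,2]
        print("bench z",np.nanmedian(z[300:340,380:420]))
        for a,b in((140,265),(310,415)):   # stand: grey base plate cells
            R=np.zeros(z.shape,bool);R[145:210,a:b]=1
            for lo,hi in((.004,.022),(.085,.125)):
                q=w[R&(z>lo)&(z<hi)]
                r=cv2.minAreaRect((q[:,:2]*1000).astype(np.float32));print(lo,len(q),r,np.percentile(q[:,2],[5,50,95]))
E
```

```text
orange
scene [351. 254.] 224 z 0.0 0.078 med [ 0.4921 -0.048   0.0632] toprect [496.5 -51.8] [16.4 22.8] 42.7
scene [334. 274.] 685 z -0.002 0.112 med [0.4459 0.0264 0.0946] toprect [455.8  21. ] [23.9 30.4] 77.0
scene [319. 322.] 340 z -0.002 0.078 med [0.4075 0.0884 0.0664] toprect [411.5  83.2] [18.  21.2] 27.1
brass
red
scene [274. 172.] 77 z 0.086 0.164 med [ 0.6862 -0.0305  0.14  ] toprect [685.4 -34.2] [5.5 7.8] 51.2
scene [192. 219.] 1846 z -0.001 0.104 med [0.7745 0.1157 0.0603] toprect [639.5 126.5] [10.2 42.6] 86.7
blue
scene [356. 182.] 211 z 0.047 0.105 med [ 0.6196 -0.1738  0.0917] toprect [ 633.9 -175.7] [15.5 41.2] 74.2
orange
top [330. 249.] 47 z 0.043 0.078 med [ 0.492  -0.0529  0.0722] toprect [495.5 -51.9] [15.9 19.5] 43.8
top [289. 269.] 258 z 0.067 0.115 med [0.4532 0.0199 0.111 ] toprect [455.1  21.3] [24.  29.2] 76.3
top [255. 296.] 125 z -0.001 0.08 med [0.4101 0.0835 0.0761] toprect [410.8  84.3] [16.1 20.5] 31.0
brass
top [294. 123.] 38 z 0.047 0.136 med [0.7248 0.0058 0.1003] toprect [729.7   6.8] [2.2 1.8] 41.5
top [193. 170.] 110 z 0.076 0.116 med [0.637
[... 593 characters left out ...]
09 0.025 med [ 0.3814 -0.2617  0.0186] toprect [ 381.7 -278.4] [20.4 77.5] 32.6
bench z -0.0001388874551458974
0.004 2658 ((651.3389892578125, 194.7886962890625), (248.412353515625, 130.76123046875), 87.82840728759766) [0.00454447 0.00920023 0.01369759]
0.085 1255 ((641.9312744140625, 188.27471923828125), (158.6211700439453, 46.63357162475586), 86.33233642578125) [0.0889545  0.10112258 0.11176332]
0.004 2268 ((643.5908813476562, -121.36924743652344), (205.57411193847656, 129.22438049316406), 87.77336120605469) [0.00583598 0.00967983 0.01374253]
0.085 1175 ((637.7628784179688, -104.40913391113281), (178.20533752441406, 61.151309967041016), 78.54423522949219) [0.09052021 0.10140468 0.11167212]
```

```bash
cat > plan.py <<'E'
import sys,numpy as np
from station import observe
from scipy.spatial.transform import Rotation as R
# args: x y z yaw_deg (of tool x); prints turn about tool axes, then shift in tool axes of the target orientation
x,y,z,a=map(float,sys.argv[1:5]);s=observe()
T=R.from_euler('z',a,degrees=True)*R.from_euler('x',180,degrees=True)
C=R.from_rotvec(s["orientation"]);d=np.array([x,y,z])-s["ee_pos"]
print("t",s["time_s"],"pos",s["ee_pos"].round(4),"yaw",np.degrees(np.arctan2(*C.as_matrix()[[1,0],0])).round(2),"gap",s["finger_gap"].round(4),"q",s["q"].round(2))
print("turn",(C.inv()*T).as_rotvec().round(4),"shift now",C.inv().apply(d).round(4),"shift after",T.inv().apply(d).round(4))
E
python3 plan.py .4555 .0212 .2 -13.5
```

```text
Traceback (most recent call last):
  File "plan.py", line 8, in <module>
    print("t",s["time_s"],"pos",s["ee_pos"].round(4),"yaw",np.degrees(np.arctan2(*C.as_matrix()[[1,0],0])).round(2),"gap",s["finger_gap"].round(4),"q",s["q"].round(2))
                                                                                                                          ^^^^^^^^^^^^^^^^^^^^^
AttributeError: 'float' object has no attribute 'round'
```

```bash
sed -i 's/s\["finger_gap"\].round(4)/round(s["finger_gap"],4)/' plan.py
python3 plan.py .4555 .0212 .2 -13.5
```

```text
t 0.1 pos [ 0.1977 -0.513   0.2388] yaw 21.07 gap 0.0856 q [-1.27  0.3   1.52  0.    1.32 -0.07]
turn [-1.000e-03  2.000e-04  6.034e-01] shift now [ 0.4326 -0.4058  0.0392] shift after [ 0.126  -0.5797  0.0388]
```

```bash
python3 -m crank '0 0 0 0 0 0.1 1;0 0 0 0 0 0.1 1;0 0 0 0 0 0.1 1;0 0 0 0 0 0.1 1;0 0 0 0 0 0.1 1;0 0 0 0 0 0.1 1' 80
python3 -m crank '0.009 -0.041 0 0 0 0 1;0.009 -0.041 0 0 0 0 1;0.009 -0.041 0 0 0 0 1;0.009 -0.041 0 0 0 0 1;0.009 -0.041 0 0 0 0 1;0.009 -0.041 0 0 0 0 1;0.009 -0.041 0 0 0 0 1'
python3 -m crank '0.009 -0.041 0 0 0 0 1;0.009 -0.041 0 0 0 0 1;0.009 -0.041 0 0 0 0 1;0.009 -0.041 0 0 0 0 1;0.009 -0.041 0 0 0 0 1;0.009 -0.041 0 0 0 0 1;0.009 -0.041 0 0 0 0 1;0 0 0 0 0 0 1'
python3 plan.py .4555 .0212 .081 -13.5
```

```text
time_s: 0.7
ee_pos: [0.1977, -0.5131, 0.2389]
orientation: [-3.119, 0.37, 0.0]
force: [0.1, 1.0, -0.7]
finger_gap: 0.0851
grip_force: 0.0
time_s: 1.4
ee_pos: [0.3254, -0.2468, 0.2392]
orientation: [-3.12, 0.364, 0.0]
force: [0.8, -0.8, -0.3]
finger_gap: 0.0851
grip_force: 0.0
time_s: 2.2
ee_pos: [0.4534, 0.0198, 0.2389]
orientation: [-3.121, 0.358, 0.001]
force: [0.9, -0.5, -0.1]
finger_gap: 0.0855
grip_force: 0.0
t 2.2 pos [0.4534 0.0198 0.2389] yaw -13.07 gap 0.0855 q [-0.04  0.08  1.78  0.    1.28  1.76]
turn [-0.0005  0.0007  0.0075] shift now [ 0.0019 -0.0018  0.1579] shift after [ 0.0017 -0.0019  0.1579]
```

```bash
python3 -m crank '0.002 -0.002 0.03 0 0 0.007 1;0 0 0.03 0 0 0 1;0 0 0.03 0 0 0 1;0 0 0.03 0 0 0 1;0 0 0.025 0 0 0 1;0 0 0.013 0 0 0 1;0 0 0 0 0 0 1'
python3 -m crank '0 0 0 0 0 0 -0.3;0 0 0 0 0 0 -0.6;0 0 0 0 0 0 -1;0 0 0 0 0 0 -1;0 0 0 0 0 0 -1;0 0 0 0 0 0 -1;0 0 0 0 0 0 -1' 80
python3 plan.py .4555 .0212 .230 -2.3
```

```text
time_s: 2.9
ee_pos: [0.4537, 0.0175, 0.0797]
orientation: [3.119, -0.375, -0.006]
force: [-0.6, 0.7, -0.3]
finger_gap: 0.0853
grip_force: 0.0
time_s: 3.6
ee_pos: [0.4552, 0.018, 0.0819]
orientation: [-3.119, 0.375, -0.001]
force: [-1.9, 1.5, 5.6]
finger_gap: 0.0236
grip_force: 78.2
t 3.6 pos [0.4552 0.018  0.0819] yaw -13.69 gap 0.0236 q [-0.04  0.3   1.93  0.    0.91  1.77]
turn [-0.0003 -0.0009 -0.1989] shift now [-0.0003 -0.0032 -0.1481] shift after [ 0.0002 -0.0032 -0.1481]
```

```bash
python3 -m crank '0 0 -0.01 0 0 0 -1;0 0 -0.02 0 0 0 -1;0 0 -0.03 0 0 0 -1;0 0 -0.03 0 0 0 -1;0 0 -0.03 0 0 -0.1 -1;0 0 -0.03 0 0 -0.1 -1;0 0 0 0 0 0 -1'
python3 plan.py .640 .1666 .230 -2.3
python3 - <<'E'
from h import *
for n in("scene","top"):
    p,d=vision.capture(n);cv2.imwrite(f"pics/{n}2.png",p)
    w,h=cloud(n,p,d);blobs(n,w,h,6,16,s=150)
cv2.imwrite("pics/crop2.png",np.hstack([cv2.resize(cv2.imread("pics/scene2.png")[140:380,100:420],None,fx=1.25,fy=1.25),cv2.resize(p[120:360,130:450],None,fx=1.25,fy=1.25)]))
E
```

```text
time_s: 4.3
ee_pos: [0.456, 0.0178, 0.2355]
orientation: [3.141, -0.057, 0.01]
force: [-0.3, -0.3, -1.7]
finger_gap: 0.0233
grip_force: 78.3
t 4.3 pos [0.456  0.0178 0.2355] yaw -2.07 gap 0.0233 q [-0.04  0.09  1.78 -0.    1.26  1.57]
turn [ 0.0001 -0.0065  0.0039] shift now [ 0.1785 -0.1553  0.0066] shift after [ 0.1779 -0.156   0.0055]
scene [339. 196.] 643 z 0.022 0.265 med [0.4434 0.0212 0.2411] toprect [451.   14.2] [19.9 34.9] 46.7
scene [351. 256.] 196 z 0.001 0.077 med [ 0.4914 -0.0468  0.0605] toprect [494.7 -53.4] [15.5 24.6] 21.8
scene [319. 322.] 334 z -0.001 0.078 med [0.4076 0.0884 0.0655] toprect [412.  84.] [16.7 21.9] 30.2
top [330. 248.] 43 z 0.041 0.322 med [ 0.491  -0.0532  0.0751] toprect [463.1 -43.7] [4.  1.4] 41.1
```

View pics/crop2.png

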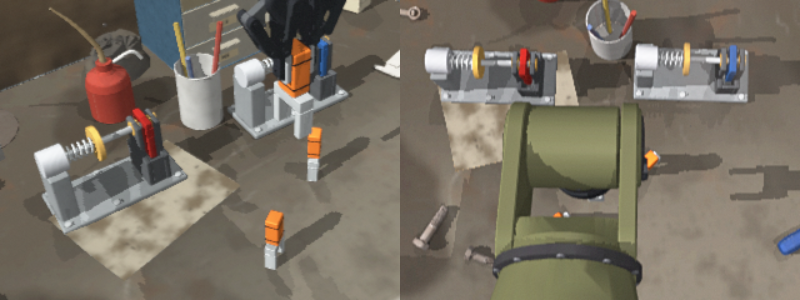

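The crop shows the fork held upright with tines down. Both links are still hanging and the smaller forks are undisturbed. I'm moving above the red stand's bare bar.

```bash
python3 -m crank '0.025 -0.022 0 0 0 0.004 -1;0.03 -0.026 0 0 0 0 -1;0.03 -0.026 0 0 0 0 -1;0.03 -0.026 0 0 0 0 -1;0.03 -0.026 0 0 0 0 -1;0.023 -0.02 0 0 0 0 -1;0.01 -0.01 0 0 0 0 -1;0 0 0 0 0 0 -1'
python3 plan.py .640 .1666 .230 -2.3
python3 - <<'E'
from h import *
p,d=vision.capture("scene")
w,h=cloud("scene",p,d);np.savez("pics/s3.npz",p=p,d=d);blobs("scene",w,h,6,16,s=150)
cv2.imwrite("pics/crop3.png",cv2.resize(p[100:340,80:340],None,fx=2.3,fy=2.3))
# fork metal (tines+bridge) in the gripper: points between z .10 and .23 near TCP, light grey
m=(np.abs(w[...,0]-.64)<.06)&(np.abs(w[...,1]-.167)<.04)&(w[...,2]>.13)&(w[...,2]<.21)
q=w[m];print(len(q))
for a,b in((.13,.14),(.14,.15),(.15,.165),(.165,.18),(.18,.19),(.19,.205)):
    t=q[(q[:,2]>a)&(q[:,2]<b)]
    if len(t)>3: print(a,len(t),np.percentile(t[:,:2],[2,98],axis=0).round(4).tolist())
E
```

```text
time_s: 5.2
ee_pos: [0.6395, 0.1671, 0.2285]
orientation: [3.14, -0.068, -0.006]
force: [-0.5, -0.2, -2.6]
finger_gap: 0.0234
grip_force: 78.4
t 5.2 pos [0.6395 0.1671 0.2285] yaw -2.48 gap 0.0234 q [0.2  0.56 1.18 0.   1.41 1.81]
turn [ 0.0008  0.0036 -0.0032] shift now [ 0.0006  0.0005 -0.0015] shift after [ 0.0006  0.0005 -0.0015]
scene [178. 178.] 693 z 0.08 0.258 med [0.6268 0.1694 0.2368] toprect [639.5 168. ] [24.4 31.1] 88.6
scene [319. 325.] 236 z -0.001 0.076 med [0.4057 0.0898 0.059 ] toprect [406.1  84. ] [24.1 12.8] 89.6
760
0.14 36 [[0.6144, 0.1619], [0.6602, 0.18]]
0.15 179 [[0.6136, 0.1612], [0.6618, 0.1797]]
0.165 157 [[0.6134, 0.1609], [0.662, 0.1798]]
0.18 104 [[0.6142, 0.1609], [0.6617, 0.1796]]
0.19 229 [[0.6141, 0.1605], [0.6607, 0.1804]]
```

View pics/crop3.png

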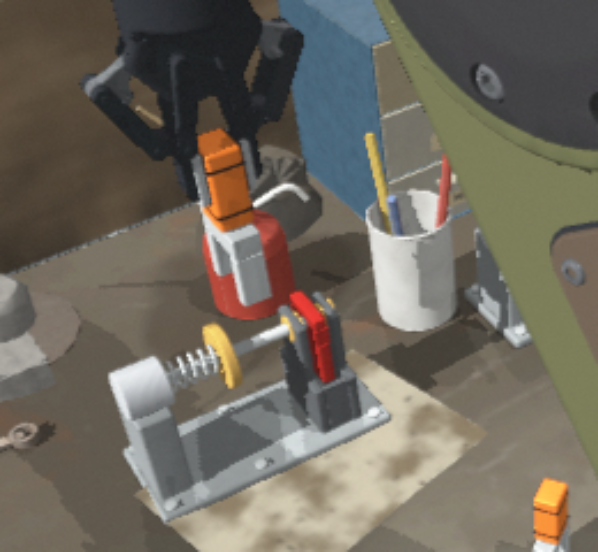

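The crop shows the fork upright above the bare bar, between the collar and the red link. Its front face is at y≈0.180, against a collar face at about 0.190. I'm shifting back 3 mm and descending.

```bash
python3 -m crank '0.002 0.003 0 0 0 0 -1;0 0 0.02 0 0 0 -1;0 0 0.02 0 0 0 -1;0 0 0.015 0 0 0 -1;0 0 0.01 0 0 0 -1;0 0 0.01 0 0 0 -1;0 0 0.007 0 0 0 -1;0 0 0 0 0 0 -1'
python3 plan.py .6415 .164 .146 -2.3
python3 - <<'E'
from h import *
p,d=vision.capture("scene")
cv2.imwrite("pics/crop4.png",cv2.resize(p[140:340,100:300],None,fx=3,fy=3))
E
```

```text
time_s: 6.05
ee_pos: [0.641, 0.163, 0.1484]
orientation: [3.141, -0.068, -0.002]
force: [0.5, 0.6, -1.8]
finger_gap: 0.0229
grip_force: 78.4
t 6.05 pos [0.641  0.163  0.1484] yaw -2.48 gap 0.0229 q [0.19 0.63 1.26 0.   1.25 1.81]
turn [ 0.0003  0.0012 -0.0031] shift now [ 0.0005 -0.0011  0.0024] shift after [ 0.0005 -0.0011  0.0024]
```

View pics/crop4.png

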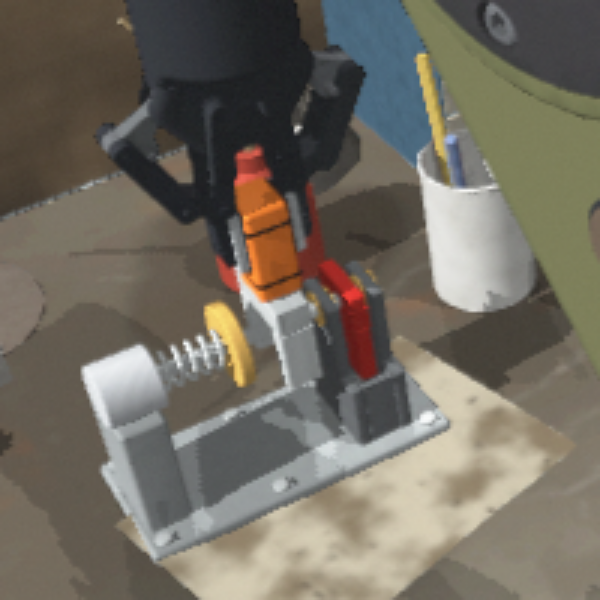

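The fork straddles the bar with no contact force. Now the push.

```bash
python3 -m crank '0 -0.005 0.002 0 0 0 -1;0 -0.005 0 0 0 0 -1;0 -0.005 0 0 0 0 -1;0 -0.005 0 0 0 0 -1;0 0 0 0 0 0 -1'
python3 -m crank '0 -0.005 0 0 0 0 -1;0 -0.005 0 0 0 0 -1;0 -0.005 0 0 0 0 -1;0 -0.005 0 0 0 0 -1;0 -0.003 0 0 0 0 -1;0 0 0 0 0 0 -1;0 0 0 0 0 0 -1'
python3 - <<'E'
from h import *
p,d=vision.capture("scene")
w,h=cloud("scene",p,d);blobs("scene",w,h,0,4,s=150)
cv2.imwrite("pics/crop5.png",cv2.resize(p[140:340,100:300],None,fx=3,fy=3))
E
```

```text
time_s: 6.6
ee_pos: [0.6422, 0.1835, 0.1476]
orientation: [3.141, -0.067, 0.001]
force: [-0.4, -3.5, 0.7]
finger_gap: 0.0229
grip_force: 78.8
time_s: 7.3
ee_pos: [0.6433, 0.206, 0.1474]
orientation: [3.141, -0.068, 0.001]
force: [2.5, -5.6, 0.6]
finger_gap: 0.0231
grip_force: 78.8
scene [192. 218.] 1063 z -0.0 0.077 med [0.773  0.1054 0.0436] toprect [785.1  93.8] [23.5 53.2] 33.3
scene [219. 258.] 100 z 0.033 0.07 med [0.622  0.1301 0.0631] toprect [631.5 127.6] [ 8.9 28.6] 67.8
```

View pics/crop5.png

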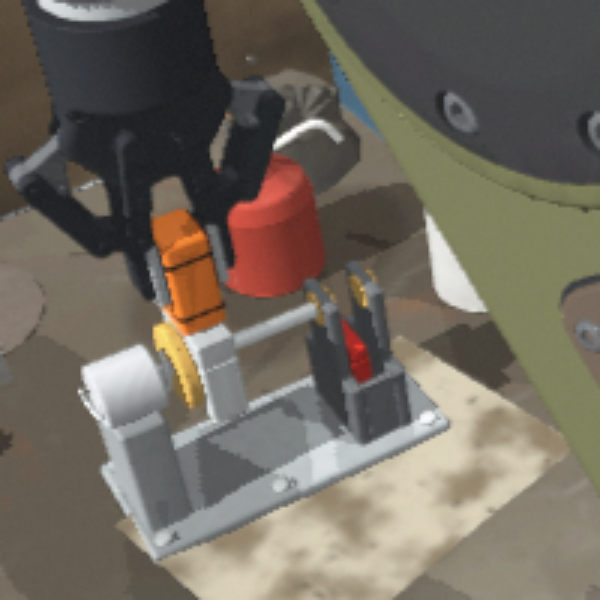

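The red link has dropped into the pocket: its top is at 0.070 m, where it should be. Now I ease back, lift out and carry the fork away.

```bash
python3 -m crank '0 0.006 0 0 0 0 -1;0 0.007 0 0 0 0 -1;0 0.007 0 0 0 0 -1;0 0.007 0 0 0 0 -1;0 0.007 0 0 0 0 -1;0 0.006 0 0 0 0 -1;0 0 0 0 0 0 -1'
python3 -m crank '0 0 -0.01 0 0 0 -1;0 0 -0.02 0 0 0 -1;0 0 -0.02 0 0 0 -1;0 0 -0.02 0 0 0 -1;0 0 -0.015 0 0 0 -1;0 0 0 0 0 0 -1'
python3 plan.py .455 .02 .230 -2.3
```

```text
time_s: 8.05
ee_pos: [0.6413, 0.1655, 0.1471]
orientation: [-3.141, 0.069, 0.001]
force: [-0.4, -0.8, -3.0]
finger_gap: 0.0236
grip_force: 78.6
time_s: 8.65
ee_pos: [0.642, 0.1665, 0.2351]
orientation: [-3.14, 0.067, -0.006]
force: [-0.5, 0.5, -1.9]
finger_gap: 0.0231
grip_force: 78.6
t 8.65 pos [0.642  0.1665 0.2351] yaw -2.45 gap 0.0231 q [0.2  0.56 1.16 0.   1.41 1.81]
turn [-0.0011 -0.004  -0.0027] shift now [-0.1805  0.1544  0.0042] shift after [-0.1809  0.1539  0.0051]
```

```bash
python3 -m crank '-0.025 0.022 0 0 0 0 -1;-0.03 0.026 0 0 0 0 -1;-0.03 0.026 0 0 0 0 -1;-0.03 0.026 0 0 0 0 -1;-0.03 0.026 0 0 0 0 -1;-0.025 0.02 0 0 0 0 -1;-0.01 0.008 0 0 0 0 -1;0 0 0 0 0 0 -1'
python3 -m crank '0 0 0.03 0 0 0 -1;0 0 0.03 0 0 0 -1;0 0 0.03 0 0 0 -1;0 0 0.03 0 0 0 -1;0 0 0.02 0 0 0 -1;0 0 0.008 0 0 0 -1;0 0 0 0 0 0 -1'
python3 plan.py .455 .02 .082 -2.3
```

```text
time_s: 9.45
ee_pos: [0.4542, 0.0195, 0.2322]
orientation: [-3.141, 0.07, 0.0]
force: [0.4, 0.7, -2.3]
finger_gap: 0.0232
grip_force: 78.9
time_s: 10.15
ee_pos: [0.4552, 0.0205, 0.0836]
orientation: [-3.141, 0.067, 0.002]
force: [0.5, 0.2, -2.2]
finger_gap: 0.0234
grip_force: 79.1
t 10.15 pos [0.4552 0.0205 0.0836] yaw -2.45 gap 0.0234 q [-0.04  0.3   1.93  0.    0.91  1.58]
turn [-0.0001  0.0012 -0.0025] shift now [-0.0002  0.0005  0.0016] shift after [-0.0002  0.0005  0.0016]
```

```bash
python3 -m crank '0 0 0.001 0 0 0 -1;0 0 0.001 0 0 0 -1;0 0 0 0 0 0 -1'
```

```text
time_s: 10.45
ee_pos: [0.4551, 0.02, 0.0827]
orientation: [-3.141, 0.068, -0.001]
force: [0.3, -0.2, -1.3]
finger_gap: 0.0229
grip_force: 79.1
```

```bash
python3 -m crank '0 0 0.001 0 0 0 -1;0 0 0 0 0 0 -1'
```

```text
time_s: 10.65
ee_pos: [0.4552, 0.02, 0.0819]
orientation: [-3.141, 0.068, -0.002]
force: [-1.5, 0.6, 3.9]
finger_gap: 0.0229
grip_force: 79.8
```

It's on the bench (+4 N), so I release and retreat.

```bash
python3 -m crank '0 0 0 0 0 0 -0.3;0 0 0 0 0 0 -0.1;0 0 0 0 0 0 0.2;0 0 0 0 0 0 0.5;0 0 0 0 0 0 0.5;0 0 0 0 0 0 0.5'
python3 -m crank '0 0 -0.02 0 0 0 0.5;0 0 -0.03 0 0 0 0.5;0 0 -0.03 0 0 0 0.5;0 0 -0.04 0 0 0 0.5;0 0 -0.04 0 0 0 0.5;-0.03 0.03 0 0 0 0 0.5;-0.04 0.04 0 0 0 0 0.5;0 0.04 0 0 0 0 0.5'
python3 -m crank '0 0.04 0 0 0 0 0.5;0 0.04 0 0 0 0 0.5;0 0.04 0 0 0 0 0.5;0 0 0 0 0 0 0.5;0 0 0 0 0 0 0.5'
python3 - <<'E'
from h import *
P=[]
for n in("scene","top"):
    p,d=vision.capture(n);w,h=cloud(n,p,d);P.append(p)
    blobs(n,w,h,6,16,s=150);blobs(n,w,h,0,4,s=150);blobs(n,w,h,105,118,s=150)
cv2.imwrite("pics/fin.png",np.hstack([cv2.resize(P[0][130:370,110:430],None,fx=1.25,fy=1.25),cv2.resize(P[1][120:360,130:450],None,fx=1.25,fy=1.25)]))
E
```

```text
time_s: 11.25
ee_pos: [0.4549, 0.02, 0.0813]
orientation: [-3.141, 0.068, 0.0]
force: [0.0, -0.5, 0.4]
finger_gap: 0.0639
grip_force: 0.0
time_s: 12.05
ee_pos: [0.3824, -0.0826, 0.2416]
orientation: [3.141, -0.065, 0.001]
force: [2.4, -0.3, -0.2]
finger_gap: 0.0643
grip_force: 0.0
time_s: 12.55
ee_pos: [0.3796, -0.2027, 0.241]
orientation: [-3.14, 0.071, 0.001]
force: [0.3, 0.7, 0.1]
finger_gap: 0.0637
grip_force: 0.0
scene [351. 254.] 244 z -0.003 0.078 med [ 0.4924 -0.0481  0.0645] toprect [497.2 -51.9] [16.9 22.3] 50.0
scene [333. 275.] 716 z -0.003 0.112 med [0.4475 0.028  0.0922] toprect [455.8  22.1] [24.9 31.6] 88.8
scene [319. 322.] 337 z -0.002 0.078 med [0.4076 0.0883 0.0663] toprect [411.3  83.9] [16.6 22.4] 30.2
scene [275. 165.] 52 z 0.128 0.164 med [ 0.6857 -0.0317  0.1503] toprect [686.2 -34.3] [5.8 7.7] 59.8
scene [187. 214.] 1533 z -0.0 0.093 med [0.7778 0.1105 0.0542] toprect [796.2 102.9] [23.  19.3] 77.1
scene [219. 258.] 102 z 0.031 0.071 med [0.6218 0.1305 0.0629] toprect [633.1 130.7] [ 9.1 27.1] 84.2
scene [356. 182.] 205 z 0.047 0.106 med [ 0.6195 -0.1739  0.0924] toprect [ 633.3 -176.6] [15.7 40.1] 77.6
top [329. 248.] 116 z 0.042 0.08 med [ 0.4932 -0.0512  0.0762] toprect [495.4 -51.7] [15.6 19.3] 42.9
top [288. 270.] 248 z 0.065 0.115 med [0.4518 0.0214 0.111 ] toprect [454.7  22.7] [23.  29.5] 88.5
top [255. 296.] 123 z -0.003 0.081 med [0.4101 0.0833 0.0763] toprect [410.7  84.4] [16.3 20.7] 30.4
top [246. 101.] 1108 z -0.003 0.095 med [0.7817 0.0985 0.0693] toprect [798.5 101.4] [22.4 23.8] 29.4
top [  7. 114.] 186 z 0.005 0.028 med [0.7876 0.582  0.0222] toprect [790.8 585.3] [26.5 21.5] 73.0
top [314. 136.] 49 z 0.062 0.166 med [ 0.6848 -0.0299  0.139 ] toprect [684.3 -34.3] [4.9 5.3] 3.0
top [230. 182.] 114 z 0.02 0.073 med [0.625  0.1293 0.0659] toprect [629.  131.2] [ 9.3 19.6] 82.8
```

View pics/fin.png

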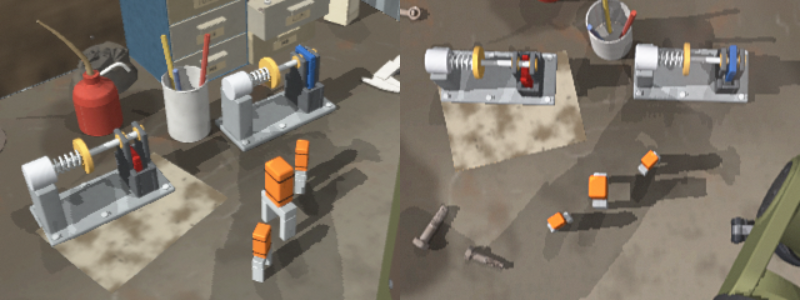

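The final picture shows the red link in its pocket with its bar sprung back, and the blue link still hanging. The fork stands on the bench and the arm is clear, so I'm handing in.

```bash
python3 -c "
from station import ctrl
print(ctrl.close_job())"
```

```text
the job is handed in; nothing more can be done
None
```

The red link is in its pocket, the blue link still hangs, the fork tool stands on the open bench, and the job was handed in at about 12.7 s with the arm clear; no verdict was returned.

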